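# Rock a salt-seized clamp free and take out the insert ring

### The job

The turn-clamp that holds the stage insert ring down on its plate is seized with dried salt. Grip its winged knob and rock it gently back and forth in small arcs, easing off whenever it comes up hard so that the pillar below never twists in the plate; when it breaks free, swing the tongue counter-clockwise about a quarter turn off the ring and leave it there. Then lift the ring out and lay it flat in the empty half of the tray, leaving the other things where they are.

Things in the scene. Friction and masses are not known exactly. Their poses are not given: they have to be found in the camera images.
- knob_grip (a point): Centre of the black winged knob of the turn-clamp, 86 mm above the worktop: an upright bar 44 mm long (this point's x axis), 12 mm thick (its y axis; grip it across this), 28 mm tall (from 66 to 94 mm above the worktop). z is its turning axis, vertical. A steel tongue 14 mm wide at 54 to 60 mm height reaches 52 mm from the axis along +x, over the ring's near edge.
- knob (a joint): Angle (rad) of knob and tongue relative to the pillar: about 0.1 at the start, positive counter-clockwise from above. Seized, it gives only an arc each way, 0.1 to 0.75 rad from 0, unlike on the two sides and wider in the later arcs: a drag of 0.05 to 0.15 N m, then a stop where the torque climbs some 0.5 N m within 0.05 to 0.1 rad. At 1.1 rad or more (limit 1.75) the tongue is well clear.
- salt_joint (a point): The salted joint between pillar and knob, on the axis, 52 mm above the worktop. Each arc carried to its stop (0.25 to 0.4 N m) loosens it one step, but only if the arc before went to the stop on the other side: pressing on one side gains nothing. After 3 or 4 such arcs the counter-clockwise stop is gone, and the knob then turns on with the drag alone.
- pillar_mark (a point): Small dark index mark on the top edge of the steel pillar (62 mm across, 12 to 52 mm above the worktop) that carries the clamp, 29 mm from the knob's axis. The pillar is only pressed into the plate: a torque above about 0.7 N m on the knob twists it there, which must not happen.
- plate: Fixed aluminium insert plate 180 x 100 x 12 mm; origin at the centre of its underside, x along its length. The pillar's axis is at x = -35 mm, the ring's seat at x = +35 mm, both on y = 0.
- seat (a point): Centre of the ring's seat, a round pedestal 36 mm across whose top is 44 mm above the worktop, with a spigot 14 mm across and 5 mm high in the middle.
- ring: Grey stage insert ring, 52 mm outside, 22 mm hole, 8 mm thick, 60 g; origin at the centre of its underside, z up. It lies on the seat, overhanging the pedestal by 8 mm all round, so it can be gripped across its outside.
- tray: Fixed pale instrument tray, 170 x 250 mm inside a rolled rim 18 mm high, floor 2 mm thick; origin at the centre of its underside, y along its length. The dish and forceps lie in its -y half (the far one), the +y half is empty.
- dish: Lidded culture dish, 58 mm across, 15 mm high, in the tray; origin under its centre. Leave it.
- forceps: Steel forceps, 119 mm long (its y axis), 13 mm wide, 9 mm high, in the tray; origin under its middle. Leave it.
- bottle: White media bottle, 48 mm across, 105 mm tall; origin under its centre. Leave it.
- case: Screw-top objective case, 36 mm across, 54 mm tall; origin under its centre. Leave it.
Not all that is in view belongs to the job. Several things have the shape of the ring; the one meant has the colours described above.

How it is judged:
On the way, in this order (a step that is already met when the one before it is completed fails the run):
1. the clamp is broken free and its tongue swung about a quarter turn counter-clockwise (knob past 1.1 rad) (value of joint knob above 1.1 rad), for 0.2 s.
2. the ring is lifted off its seat (z of ring in the frame of seat above 0.02 m), for 0.1 s.
At the end, for the whole second after the job is handed in: The ring lies flat (within 0.1 rad) and at rest on the tray's floor, wholly inside its rim, and the clamp stands open, the knob past 1.1 rad (x of ring in the frame of tray between -0.058 and 0.058 m and y of ring in the frame of tray between -0.098 and 0.098 m and z of ring in the frame of tray between -0.002 and 0.006 m and angle between ring's own z axis and vertical below 0.1 rad and linear speed of ring below 0.01 m/s and value of joint knob above 1.1 rad); the robot touches nothing.
It fails at once if the pillar is twisted in the plate (its mark moved more than 1.5 mm, about 0.05 rad) (distance of pillar_mark from where it was at the start of the episode above 0.0015 m).
It fails at once if the dish or the forceps in the tray is moved by more than 25 mm or tipped (distance of any of dish, forceps from where it was at the start of the episode above 0.025 m or angle between any of dish, forceps's own z axis and vertical above 0.5 rad).
It fails at once if the bottle or the objective case is moved by more than 25 mm or tipped (distance of any of bottle, case from where it was at the start of the episode above 0.025 m or angle between any of bottle, case's own z axis and vertical above 0.5 rad).
It also fails if it takes over 72 s, if anything falls off the work surface, if the arm or the gripper's body presses on something with over 40 N, if the wrist force passes 120 N, or if a joint passes its speed limit or range.

### The arm

A 7-joint arm with a two-finger parallel gripper is mounted at the origin on a cart in front of the work surface, level with it; the furniture and walls round the work are solid. World frame = base frame: x ahead of the robot, y to its left, z up, the work surface at z = 0. Lengths are in m, angles in rad, forces in N, time in s.
With the tool pointing down it reaches from about 0.425 to 1.025 m from the base axis. Payload 9.4 kg.
Tool frame: the origin (TCP) lies between the finger pads; the fingertips stand 19 mm ahead of it and the grasp point (between the pads) is the TCP; z points along the fingers, y is the line along which they close (so a half turn about z gives the same grasp; the last joint's range is limited). The gripper opens to 93 mm and grips with 3 to 60 N. Pads are 15 mm wide; open, the fingers measure 128 mm over their backs; the gripper's body (75 mm by 188 mm) begins 65 mm behind the grasp point.
Start: joints at [1.265, 0.599, -0.003, 1.599, 0.002, 0.943, -0.08], TCP at [0.164, -0.706, 0.238] pointing down, gripper open.
Joint ranges: [-2.57, 2.57], [-0.35, 1.97], [-1.29, 1.29], [0.11, 2.56], [-1.05, 4.19], [0.11, 1.86], [-2.63, 2.63]. Speed limits (rad/s): [2.22, 2.22, 3.01, 3.01, 3.14, 3.14, 3.14].

### API

Orientations are given as a 3x3 rotation matrix whose columns are the frame's x, y, z axes.
In Python, from rig import robot, eyes gives the robot as it stands.
- The arm moves only by the tool carry_out, never from a script. Its argument "plan" is text: rows parted by semicolons, each of 5 numbers parted by spaces: the closure, from 0 (fully open) to 1 (shut), then the shift along the tool's x, y, z normalised to -1 to 1, where 1 is 0.025 m, then the turn about the tool's z normalised to -1 to 1, where 1 is 0.08 rad. In form: jaw tx ty tz spin; .... A call has 1 to 10 rows; each row shifts and turns the commanded pose from where the row before left it, along the tool's axes as they then stand; what a row does not reach is not made up. A row lasts 1/12 s, in which the tool goes at most 41.7 mm and 7.16 degrees, less where a joint would pass 70% of its speed; a pose out of reach is approached as far as the arm can. A call with a number of a shift or a turn outside -1 to 1 is refused whole. A call with a gripper value outside its range is refused whole. The fingers move at their own pace and stop on an object; "newtons" is the grip in N (left out, the last holds). Time passes only in rows, so rows that do not move let the fingers close. It gives the time, the measured TCP pose, the force, the opening and the grip force at its end, in the units of the state.
- robot.get_state(): the state, without advancing time (a new reading comes with each control period).
- eyes.camera(name): name is "side" or "top"; returns a dict with "pixels" (400x640x3 uint8, red, green, blue), "intrinsics" (3x3 intrinsics, pixels), "R" (3x3) and "t" (3): a world point X has camera coordinates R X + t. Camera axes: x right, y down, z forward; pixel columns grow to the right and rows downward; lengths in m; the calibration is good to about 2 mm. A picture is of the moment at which its call begins. There is no depth.
- robot.close_job(): hands the job in; it is judged then, once.
The state is a dict: "time": time; "joints": joint angles; "joint_velocities": joint speeds; "effort": joint torques, N m; "tool_pos": TCP position; "tcp_rot": TCP orientation; "force": force on the tool from outside, world axes, zero at the start; "torque": the same for the moment, N m; "width": finger opening in m; "grasp_force": force on a finger pad.
Only numpy, scipy, OpenCV 4.12 (cv2) and the standard library are available. Lean on these libraries where they do the work, as an engineer would, in place of code of your own. Each camera call takes 0.05 s, during which the arm holds its last target. There are 200 camera calls.

## Working session

There is one attempt and no reset: what is moved stays moved. The work goes in short steps, Python scripts to look and compute and a tool call to move; the robot and the scene stay as the last step left them, time stands still between calls to the robot, and variables do not carry over. Pictures are saved under pics/ and viewed, at most 10 in all, crops included, and the job is handed in when it is done.

Besides the shell and the picture viewer there is one more tool, called by a JSON object that holds its "method" and its "body". carry_out: Moves the arm, as the interface text tells. Scaled input: -1 to 1 covers 0.025 m each way for a shift and 0.08 rad each way for a turn. Its arguments: {"type":"object","properties":{"plan":{"type":"string"},"newtons":{"type":"number"}},"required":["plan"]}

```bash
mkdir -p pics; ls; python3 - <<'E'
from rig import robot, eyes
import cv2
for n in ("side","top"):
    c=eyes.camera(n); cv2.imwrite(f"pics/{n}0.png",c["pixels"][:,:,::-1]); print(n,c["intrinsics"],c["R"],c["t"])
s=robot.get_state(); print(s)
E
```

```text
pics
side [[405.4621558    0.         324.6797083 ]
 [  0.         405.4621558  199.93281284]
 [  0.           0.           1.        ]] [[ 0.93374847 -0.3578548   0.00733028]
 [-0.17842476 -0.48312116 -0.85718058]
 [ 0.3102876   0.79908316 -0.5149638 ]] [-0.43914253  0.21346007  0.76095289]
top [[502.63797788   0.         315.89613786]
 [  0.         502.63797788 201.3891223 ]
 [  0.           0.           1.        ]] [[-4.59033320e-03 -9.99749506e-01  2.19055784e-02]
 [-9.86226567e-01  9.04206560e-04 -1.65397527e-01]
 [ 1.65336289e-01 -2.23630931e-02 -9.85983673e-01]] [0.0929601  0.50580271 1.10312076]
{'time': 0.1, 'joints': array([ 1.26525574,  0.60005641, -0.00252532,  1.60004922,  0.00178619,
        0.94289095, -0.07978959]), 'joint_velocities': array([-0.00192512, -0.00167646,  0.00284011, -0.00126586,  0.00026247,
        0.00224234,  0.00081542]), 'effort': array([ 4.54161069e-03, -7.66555381e+01,  1.50202990e+00, -2.52934974e+01,
       -5.22594794e-02,  1.36029182e-02,  7.41535064e-05]), 'tool_pos': array([ 0.16435354, -0.70570505,  0.23683864]), 'tcp_rot': array([[ 9.73919623e-01,  2.26892863e-01, -4.42984708e-04],
       [ 2.26893258e-01, -9.73918724e-01,  1.32998607e-03],
       [-1.29666755e-04, -1.39580977e-03, -9.99999017e-01]]), 'force': array([-0.60960759, -0.68698276, -0.54193294]), 'torque': array([-0.01582919, -0.02595949, -0.02710933]), 'grasp_force': 0.0, 'width': 0.0930923389683699}
```

View pics/side0.png

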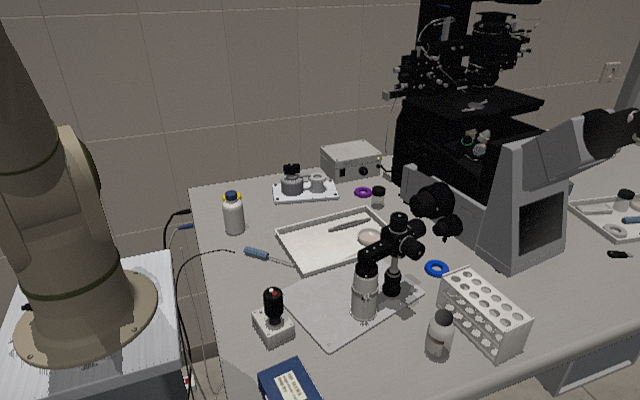

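View pics/top0.png

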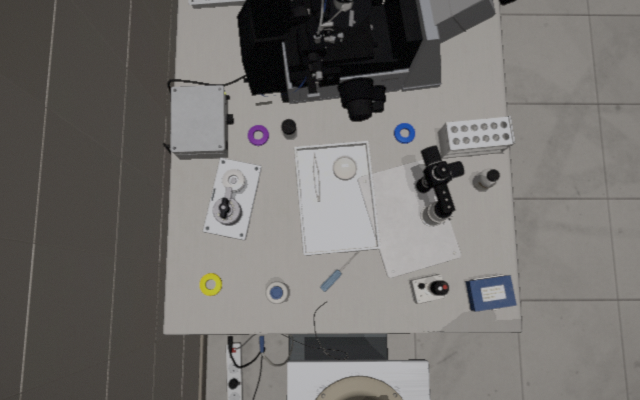

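The side view shows the clamp plate at about (305,188), tray (335,240), bottle (233,212) and case (378,195). The top view shows the plate at (232,198), knob (224,208), ring (233,180) and tray (337,198), with its empty half toward the robot. Next I'll zoom in on the plate.

```bash
python3 - <<'E'
import cv2, numpy as np
a=cv2.imread("pics/top0.png")[150:250,190:275]; b=cv2.imread("pics/side0.png")[150:215,260:350]
a=cv2.resize(a,None,fx=6,fy=6,interpolation=cv2.INTER_CUBIC)[:600,:400] if 0 else cv2.resize(a,(383,450),interpolation=cv2.INTER_CUBIC)
b=cv2.resize(b,(405,293),interpolation=cv2.INTER_CUBIC)
im=np.zeros((450,790,3),np.uint8); im[:,:383]=a; im[:293,384:789]=b
cv2.imwrite("pics/crop.png",im)
E
```

```text
(no output)
```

View pics/crop.png

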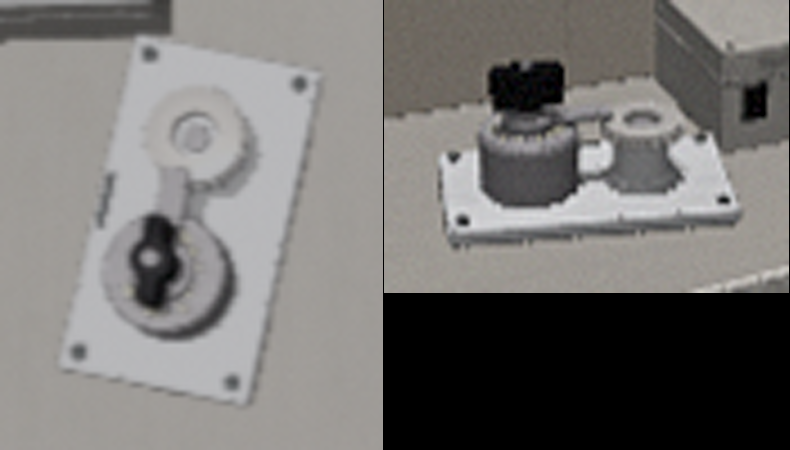

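```bash
cat > h.py <<'E'
import numpy as np, cv2
from rig import robot, eyes
from scipy.optimize import least_squares
C={}
def cams():
    for n in ("side","top"): C[n]=eyes.camera(n)
    return C
def proj(n,X):
    c=C[n]; p=np.atleast_2d(X)@c["R"].T+c["t"]; return (p@c["intrinsics"].T)[:,:2]/p[:,2:]
def atz(n,uv,z):
    c=C[n]; d=c["R"].T@np.linalg.solve(c["intrinsics"],[*uv,1]); o=-c["R"].T@c["t"]; return o+d*(z-o[2])/d[2]
def tri(us,ut):
    r=least_squares(lambda X:np.r_[proj("side",X)[0]-us,proj("top",X)[0]-ut],[.5,.2,.05]); return r.x,np.sqrt(r.cost)
E
python3 - <<'E'
from h import *
np.set_printoptions(precision=4,suppress=True)
cams()
T=lambda x,y:(190+(x+.5)/4.506-.5,150+(y+.5)/4.5-.5)
S=lambda x,y:(260+(x-384+.5)/4.5-.5,150+(y+.5)/4.5-.5)
tc=np.array([T(60,367),T(247,405),T(322,72),T(138,37)])
sc=np.array([S(441,152),S(452,237),S(740,213),S(702,132)])  # near-left ... guess
P=[atz("top",u,.012) for u in tc]; print("corners",np.array(P))
print("proj in side",proj("side",P))
print("lens",[np.linalg.norm(P[i]-P[(i+1)%4]) for i in range(4)])
c=np.mean(P,0); x=(P[2]+P[3]-P[0]-P[1]); th=np.arctan2(x[1],x[0]); print("plate",c,th)
e=np.array([np.cos(th),np.sin(th),0])
print("axis",c-.035*e,"seat",c+.035*e)
print("knob tri",tri(S(526,86),T(156,261)))
print("knob top centre tri",tri(S(526,68),T(152,258)))
print("ring hole tri",tri(S(643,117),T(197,131)), "ring atz", atz("top",T(197,131),.052))
a,b=atz("top",T(160,217),.094),atz("top",T(152,308),.09); print("knob ends",a,b,"ang",np.arctan2(*(a-b)[1::-1]))
print("tongue", atz("top",T(175,180),.06))
tr=[atz("top",u,.018) for u in [(304,254),(377,248),(369,142),(296,146)]]; print("tray",np.array(tr),np.mean(tr,0))
for nm,u,z in [("bottle",(277,292),.105),("case",(289,127),.054),("wallbox",(200,120),.07),("forceps top",(317,152),.01),("forceps bot",(318,201),.01),("dish",(345,168),.015),("table left",(167,330),0)]: print(nm,atz("top",u,z))
E
```

```text
corners [[0.4417 0.3512 0.012 ]
 [0.422  0.2556 0.012 ]
 [0.5966 0.2198 0.012 ]
 [0.6153 0.3162 0.012 ]]
proj in side [[272.0148 184.2634]
 [273.909  201.5617]
 [338.9824 196.495 ]
 [332.2512 179.8439]]
lens [np.float64(0.09758557253631646), np.float64(0.1782169340256349), np.float64(0.09819827745580612), np.float64(0.17713660898858422)]
plate [0.5189 0.2857 0.012 ] -0.20073390466046853
axis [0.4846 0.2927 0.012 ] seat [0.5532 0.2787 0.012 ]
knob tri (array([0.485 , 0.2925, 0.0824]), np.float64(0.2800682745168065))
knob top centre tri (array([0.4849, 0.2925, 0.0944]), np.float64(0.11419436105506704))
ring hole tri (array([0.555 , 0.2781, 0.0558]), np.float64(0.2940573499302385)) ring atz [0.5564 0.2785 0.052 ]
knob ends [0.5052 0.2892 0.094 ] [0.4616 0.2925 0.09  ] ang -0.07650214677029964
tongue [0.5298 0.2877 0.06  ]
tray [[ 0.3882  0.1187  0.018 ]
 [ 0.4014 -0.0486  0.018 ]
 [ 0.6529 -0.0358  0.018 ]
 [ 0.6428  0.1375  0.018 ]] [0.5213 0.0429 0.018 ]
bottle [0.3042 0.1748 0.105 ]
case [0.6778 0.1531 0.054 ]
wallbox [0.6886 0.3543 0.07  ]
forceps top [0.6304 0.0877 0.01  ]
forceps bot [0.5122 0.0859 0.01  ]
dish [0.5902 0.0219 0.015 ]
table left [0.2201 0.4268 0.    ]
```

```bash
python3 - <<'E'
from h import *
np.set_printoptions(precision=4,suppress=True)
cams()
for s,t in [((399,216),(440,172)),((400,214),(437,155)),((367,262),(438,208)),((415,227),(456,170))]: print(tri(s,t))
E
```

```text
(array([ 0.5446, -0.1561,  0.19  ]), np.float64(1.9285355593160163))
(array([ 0.5658, -0.1461,  0.187 ]), np.float64(5.246065211515083))
(array([ 0.4825, -0.1685,  0.115 ]), np.float64(1.4840144378226077))
(array([ 0.553 , -0.1913,  0.1868]), np.float64(3.5666976163707096))
```

{"method": "carry_out", "body": {"plan": "0 0 0 -1 0;0 0 0 -1 0;0 0 0 -1 0;0 0 0 -1 0;0 0 0 -1 0;0 0.74 -0.66 0 0;0 0.74 -0.66 0 0;0 0.74 -0.66 0 0;0 0.74 -0.66 0 0;0 0.74 -0.66 0 0"}}

```text
time: 1.13
tool_pos: [0.2363, -0.6037, 0.3626]
tcp_rot: [[0.974, 0.227, -0.0], [0.227, -0.974, -0.0], [-0.0, 0.0, -1.0]]
force: [0.1, 0.6, 0.6]
width: 0.0931
grasp_force: 0.0
```

{"method": "carry_out", "body": {"plan": "0 0.74 -0.66 0 0;0 0.74 -0.66 0 0;0 0.74 -0.66 0 0;0 0.74 -0.66 0 0;0 0.74 -0.66 0 0;0 0.74 -0.66 0 0;0 0.74 -0.66 0 0;0 0.74 -0.66 0 0;0 0.74 -0.66 0 0;0 0.74 -0.66 0 0"}}

```text
time: 1.97
tool_pos: [0.379, -0.401, 0.3627]
tcp_rot: [[0.974, 0.227, 0.0], [0.227, -0.974, -0.0], [0.0, 0.0, -1.0]]
force: [1.3, -0.2, -0.4]
width: 0.0929
grasp_force: 0.0
```

{"method": "carry_out", "body": {"plan": "0 0.74 -0.66 0 0;0 0.74 -0.66 0 0;0 0.74 -0.66 0 0;0 0.74 -0.66 0 0;0 0.74 -0.66 0 0;0 0.27 -0.91 0 0;0 0.27 -0.91 0 0;0 0.27 -0.91 0 0;0 0.27 -0.91 0 0;0 0.27 -0.91 0 0"}}

```text
time: 2.8
tool_pos: [0.4569, -0.1812, 0.3627]
tcp_rot: [[0.974, 0.227, 0.0], [0.227, -0.974, -0.0], [0.0, 0.0, -1.0]]
force: [0.1, 0.6, 0.8]
width: 0.0931
grasp_force: 0.0
```

{"method": "carry_out", "body": {"plan": "0 0.27 -0.91 0 0;0 0.27 -0.91 0 0;0 0.27 -0.91 0 0;0 0.27 -0.91 0 0;0 0.27 -0.91 0 0;0 0.27 -0.91 0 0;0 0.27 -0.91 0 0;0 0.27 -0.91 0 0;0 0.27 -0.91 0 0;0 0.27 -0.91 0 0"}}

```text
time: 3.63
tool_pos: [0.471, 0.0556, 0.3628]
tcp_rot: [[0.974, 0.227, 0.0], [0.227, -0.974, -0.0], [0.0, 0.0, -1.0]]
force: [0.4, 0.2, -0.2]
width: 0.0932
grasp_force: 0.0
```

{"method": "carry_out", "body": {"plan": "0 0.27 -0.91 0 0;0 0.27 -0.91 0 0;0 0.27 -0.91 0 0;0 0.27 -0.91 0 0;0 0.27 -0.91 0 0;0 0.27 -0.91 0 0;0 0.27 -0.91 0 0;0 0.27 -0.91 0 0;0 0.27 -0.91 0 0;0 0.27 -0.91 0 0"}}

```text
time: 4.47
tool_pos: [0.4852, 0.2925, 0.3627]
tcp_rot: [[0.974, 0.227, 0.0], [0.227, -0.974, -0.0], [0.0, 0.0, -1.0]]
force: [0.6, 0.1, -1.1]
width: 0.0933
grasp_force: 0.0
```

{"method": "carry_out", "body": {"plan": "0 0 0 0 -1;0 0 0 0 -1;0 0 0 0 -1;0 0 0 0 -1;0 0 0 0 -1;0 0 0 0 -1;0 0 0 0 -1;0 0 0 0 -1;0 0 0 0 -1;0 0 0 0 -1"}}

```text
time: 5.3
tool_pos: [0.4853, 0.2913, 0.3626]
tcp_rot: [[0.513, 0.859, 0.0], [0.859, -0.513, -0.0], [-0.0, 0.0, -1.0]]
force: [1.4, 0.2, -0.1]
width: 0.0929
grasp_force: 0.0
```

{"method": "carry_out", "body": {"plan": "0 0 0 0 -1;0 0 0 0 -1;0 0 0 0 -1;0 0 0 0 -1;0 0 0 0 -1;0 0 0 0 -1;0 0 0 0 -1;0 0 0 0 -1;0 0 0 0 -1;0 0 0 0 -1"}}

```text
time: 6.13
tool_pos: [0.4853, 0.2913, 0.3626]
tcp_rot: [[-0.259, 0.966, 0.0], [0.966, 0.259, -0.0], [-0.0, -0.0, -1.0]]
force: [0.1, -0.6, 0.2]
width: 0.0928
grasp_force: 0.0
```

{"method": "carry_out", "body": {"plan": "0 0 0 0 -1;0 0 0 0 -1;0 0 0 0 -1;0 0 0 0 -1;0 0 0 0 -1;0 0 0 0 -1;0 0 0 0 -1;0 0 0 0 -1;0 0 0 0 -1;0 0 0 0 -1"}}

```text
time: 6.97
tool_pos: [0.4853, 0.2912, 0.3626]
tcp_rot: [[-0.873, 0.487, 0.0], [0.487, 0.873, -0.0], [-0.0, -0.0, -1.0]]
force: [-0.1, 0.3, -0.6]
width: 0.093
grasp_force: 0.0
```

{"method": "carry_out", "body": {"plan": "0.6 0 0 0 -1;0.6 0 0 0 -1;0.6 0 0 0 -1;0.6 0 0 0 -1;0.6 0 0 0 -1;0.6 0 0 0 0;0.6 0 0 0 0", "newtons": 15}}

```text
time: 7.55
tool_pos: [0.4854, 0.2913, 0.3625]
tcp_rot: [[-0.993, 0.115, -0.0], [0.115, 0.993, 0.0], [0.0, 0.0, -1.0]]
force: [-0.1, 0.1, 0.4]
width: 0.0511
grasp_force: 0.0
```

```bash
python3 -c "
from h import *
s=robot.get_state();print(s['joints'],s['tool_pos'],s['torque'],s['force'],s['width']);R=s['tcp_rot'];print(np.arctan2(R[1,0],R[0,0]))"
```

```text
[ 0.14551236  0.49753235 -1.16808829  1.76925662  0.48881976  1.20623263
  0.29391943] [0.4853702  0.29125412 0.36245209] [ 0.03901644 -0.16021795 -0.02520212] [-0.05620896  0.13079499  0.41441856] 0.05111449351162453
3.026110940113825
```

{"method": "carry_out", "body": {"plan": "0.6 0.02 0.05 1 -0.2;0.6 0 0 1 0;0.6 0 0 1 0;0.6 0 0 1 0;0.6 0 0 1 0;0.6 0 0 1 0;0.6 0 0 1 0;0.6 0 0 1 0;0.6 0 0 1 0;0.6 0 0 0.5 0"}}

```text
time: 8.38
tool_pos: [0.4844, 0.2918, 0.1227]
tcp_rot: [[-0.995, 0.099, -0.002], [0.099, 0.995, -0.002], [0.002, -0.002, -1.0]]
force: [-1.4, -1.0, 0.0]
width: 0.0372
grasp_force: 0.0
```

{"method": "carry_out", "body": {"plan": "0.6 0 0 0.5 0;0.6 0 0 0.5 0;0.6 0 0 0 0"}}

```text
time: 8.63
tool_pos: [0.4846, 0.2923, 0.0986]
tcp_rot: [[-0.995, 0.097, -0.001], [0.097, 0.995, -0.001], [0.001, -0.001, -1.0]]
force: [-0.5, -0.8, -0.4]
width: 0.0375
grasp_force: 0.0
```

```bash
python3 - <<'E'
from h import *
s=robot.get_state();print(s['joints'],s['tool_pos'],s['torque'],s['force'],s['width'])
cams()
a=cv2.resize(C["top"]["pixels"][150:250,190:275,::-1],(340,400),interpolation=cv2.INTER_CUBIC)
b=cv2.resize(C["side"]["pixels"][130:220,250:350,::-1],(444,400),interpolation=cv2.INTER_CUBIC)
cv2.imwrite("pics/c2.png",np.hstack([a,b]))
E
```

```text
[-0.06514134  0.76743396 -0.89268707  2.04137214  0.88153806  0.77604589
 -0.03579535] [0.48462417 0.29230922 0.09858699] [ 0.00622578 -0.11854076 -0.01226327] [-0.47265158 -0.79276485 -0.37231011] 0.0375263398989477
```

View pics/c2.png

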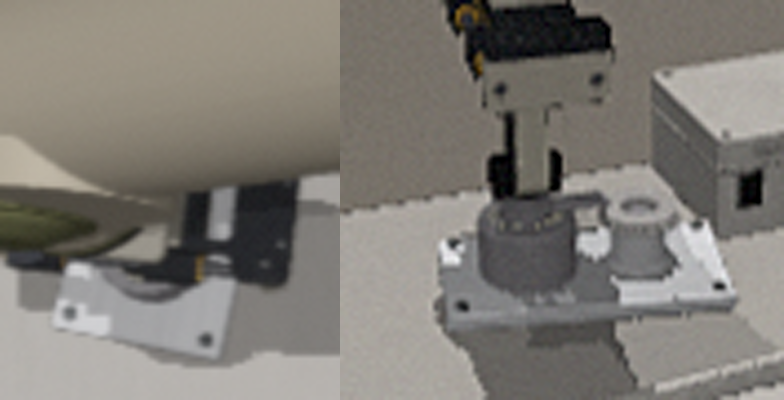

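The side crop shows the fingers (around 535,150) straddling the black knob squarely. I'll lower a little further and grip.

{"method": "carry_out", "body": {"plan": "0.6 0 0 0.4 0;0.6 0 0 0 0;1 0 0 0 0;1 0 0 0 0;1 0 0 0 0;1 0 0 0 0;1 0 0 0 0;1 0 0 0 0", "newtons": 30}}

```text
time: 9.4
tool_pos: [0.4853, 0.2957, 0.0906]
tcp_rot: [[-0.995, 0.096, 0.001], [0.096, 0.995, 0.006], [-0.0, 0.006, -1.0]]
force: [1.3, 8.9, -7.5]
width: 0.0121
grasp_force: 30.0
```

```bash
cat > st.py <<'E'
import numpy as np
from rig import robot
s=robot.get_state();R=s['tcp_rot'];np.set_printoptions(precision=4,suppress=True)
yaw=np.arctan2(R[1,0],R[0,0])%(2*np.pi); print('t',s['time'],'knob',round(yaw-np.pi+.2007,4),'pos',s['tool_pos'],'M',s['torque'],'F',s['force'],'w',s['width'],s['grasp_force'],'tau7',s['effort'][6],s['joints'])
E
python3 st.py
```

```text
t 9.4 knob 0.105 pos [0.4853 0.2957 0.0906] M [ 1.794  -0.4455 -0.0236] F [ 1.2898  8.8877 -7.5067] w 0.012093734770553293 30.005436837673187 tau7 0.05017208866775036 [-0.0741  0.7779 -0.8822  2.0446  0.9002  0.7585 -0.0506]
```

{"method": "carry_out", "body": {"plan": "1 0 0.07 -0.08 0;1 0 0.07 0 0;1 0 0 0 0"}}

```text
time: 9.65
tool_pos: [0.4852, 0.296, 0.0908]
tcp_rot: [[-0.995, 0.097, -0.002], [0.097, 0.995, -0.0], [0.002, -0.0, -1.0]]
force: [3.0, 4.3, -24.1]
width: 0.0117
grasp_force: 30.0
```

```bash
python3 st.py
```

```text
t 9.65 knob 0.1038 pos [0.4852 0.296  0.0908] M [ 1.102  -1.0524  0.0147] F [  3.0448   4.3218 -24.1375] w 0.011675967307391816 29.987618923187256 tau7 0.01049304788466543 [-0.0772  0.7789 -0.8818  2.0406  0.8954  0.7666 -0.0491]
```

{"method": "carry_out", "body": {"plan": "1 0 0.06 0.06 0;1 0 0.06 0.06 0;1 0 0 0 0"}}

```text
time: 9.9
tool_pos: [0.4853, 0.2964, 0.0904]
tcp_rot: [[-0.995, 0.098, 0.001], [0.098, 0.995, -0.007], [-0.002, -0.006, -1.0]]
force: [-3.4, -11.8, 16.0]
width: 0.0119
grasp_force: 30.0
```

```bash
python3 st.py
```

```text
t 9.9 knob 0.1028 pos [0.4853 0.2964 0.0904] M [-2.3685  0.4836  0.0103] F [ -3.3569 -11.7908  16.0425] w 0.011863406870713727 30.018487572669983 tau7 -0.06209762999787927 [-0.0833  0.7791 -0.8792  2.0394  0.8986  0.7718 -0.0558]
```

{"method": "carry_out", "body": {"plan": "1 0 -0.09 -0.05 0;1 0 0 0 0;1 0 0 0 -0.4;1 0 0 0 -0.4;1 0 0 0 0"}}

```text
time: 10.32
tool_pos: [0.4853, 0.2961, 0.0905]
tcp_rot: [[-0.999, 0.032, -0.0], [0.032, 0.999, -0.002], [0.0, -0.002, -1.0]]
force: [-0.4, -4.7, -0.4]
width: 0.0118
grasp_force: 30.0
```

```bash
python3 st.py
```

```text
t 10.3167 knob 0.1688 pos [0.4853 0.2961 0.0905] M [-0.8937 -0.0703  0.0197] F [-0.3796 -4.7272 -0.416 ] w 0.011773785927567244 29.99796062707901 tau7 0.46775439754128456 [-0.071   0.7851 -0.8958  2.0403  0.9079  0.7774  0.0033]
```

{"method": "carry_out", "body": {"plan": "1 0 -0.02 0 -0.5;1 0 0 0 -0.5;1 0 0 0 0"}}

```text
time: 10.57
tool_pos: [0.4853, 0.296, 0.0905]
tcp_rot: [[-0.999, -0.048, 0.0], [-0.048, 0.999, -0.001], [0.0, -0.001, -1.0]]
force: [0.5, -3.7, 0.8]
width: 0.0119
grasp_force: 30.0
```

```bash
python3 st.py
```

```text
t 10.5667 knob 0.2484 pos [0.4853 0.296  0.0905] M [-0.7821 -0.0844  0.058 ] F [ 0.5243 -3.708   0.7606] w 0.011899907103274833 30.001412630081177 tau7 0.5802318267524242 [-0.0607  0.7927 -0.9141  2.0402  0.9203  0.7888  0.0717]
```

```bash
python3 - <<'E'
from h import *
np.set_printoptions(precision=3,suppress=True)
for i in range(3):
    c=eyes.camera("side"); s=robot.get_state(); print(s['torque'],s['force'],s['effort'],s['joint_velocities'][6])
C["side"]=c
cv2.imwrite("pics/c3.png",cv2.resize(c["pixels"][130:220,250:350,::-1],(500,450),interpolation=cv2.INTER_CUBIC))
E
```

```text
[-0.891 -0.084  0.075] [-0.93  -3.555  1.005] [ -1.619 -67.666 -16.239 -15.005   0.031  -1.261   0.299] -0.018662955266082637
[-0.936 -0.062  0.082] [-0.165 -3.206  1.481] [ -1.713 -67.558 -16.22  -15.081   0.019  -1.368   0.064] 0.00019715665995185768
[-0.983  0.015  0.065] [-1.085 -4.823  0.757] [ -1.847 -67.405 -16.226 -15.147   0.025  -1.477  -0.03 ] 0.005123933665988552
```

View pics/c3.png

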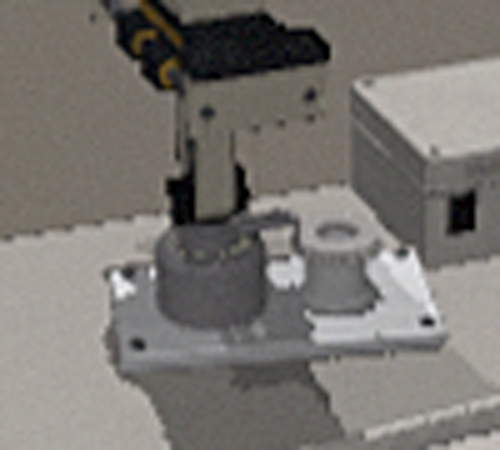

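The side crop shows the knob turning with the gripper; the tongue (270,220) has shifted slightly. I'll continue counter-clockwise.

{"method": "carry_out", "body": {"plan": "1 0 -0.02 0 -0.4;1 0 0 0 -0.4;1 0 0 0 0"}}

```text
time: 10.97
tool_pos: [0.4853, 0.2959, 0.0905]
tcp_rot: [[-0.994, -0.111, 0.0], [-0.111, 0.994, -0.0], [-0.0, -0.0, -1.0]]
force: [-0.3, -2.8, 1.6]
width: 0.0118
grasp_force: 30.0
```

```bash
python3 st.py
```

```text
t 10.9667 knob 0.312 pos [0.4853 0.2959 0.0905] M [-0.8434 -0.058   0.0196] F [-0.2571 -2.8061  1.6318] w 0.011780536235788218 30.00003755092621 tau7 0.48390353098511696 [-0.0527  0.7988 -0.9282  2.0401  0.9299  0.7977  0.1268]
```

{"method": "carry_out", "body": {"plan": "1 0 -0.02 0 -0.3;1 0 0 0 -0.3;1 0 0 0 0"}}

```text
time: 11.22
tool_pos: [0.4853, 0.2958, 0.0905]
tcp_rot: [[-0.987, -0.16, -0.0], [-0.16, 0.987, 0.001], [-0.0, 0.001, -1.0]]
force: [-0.9, -1.9, 1.4]
width: 0.012
grasp_force: 30.0
```

```bash
python3 st.py
```

```text
t 11.2167 knob 0.3613 pos [0.4853 0.2958 0.0905] M [-0.4509  0.0518 -0.0692] F [-0.8682 -1.9419  1.373 ] w 0.012004644363099561 30.001807808876038 tau7 0.43871914967894554 [-0.0463  0.8036 -0.9393  2.0401  0.9371  0.8046  0.1697]
```

{"method": "carry_out", "body": {"plan": "1 0 0 0 -0.3;1 0 0 0 0"}}

```text
time: 11.38
tool_pos: [0.4854, 0.2958, 0.0905]
tcp_rot: [[-0.983, -0.184, -0.0], [-0.184, 0.983, 0.001], [-0.0, 0.001, -1.0]]
force: [-1.4, -1.4, 2.1]
width: 0.012
grasp_force: 30.0
```

```bash
python3 st.py
```

```text
t 11.3833 knob 0.3853 pos [0.4854 0.2958 0.0905] M [-0.3544  0.2146 -0.2032] F [-1.4352 -1.3592  2.083 ] w 0.011958215571279856 30.023511350154877 tau7 0.46994805335998535 [-0.0435  0.806  -0.9445  2.0399  0.9405  0.8084  0.1906]
```

{"method": "carry_out", "body": {"plan": "1 0 0 0 -0.25;1 0 0 0 0"}}

```text
time: 11.55
tool_pos: [0.4853, 0.2957, 0.0905]
tcp_rot: [[-0.979, -0.203, -0.0], [-0.203, 0.979, 0.0], [-0.0, 0.0, -1.0]]
force: [-2.0, -2.2, 2.6]
width: 0.0118
grasp_force: 30.1
```

```bash
python3 st.py
```

```text
t 11.55 knob 0.4052 pos [0.4853 0.2957 0.0905] M [-0.3618  0.256  -0.2855] F [-1.9665 -2.2299  2.5997] w 0.011821319346241256 30.071956515312195 tau7 0.5198339559137821 [-0.0412  0.808  -0.9489  2.0399  0.9434  0.8115  0.2079]
```

{"method": "carry_out", "body": {"plan": "1 0 0 0 -0.3;1 0 0 0 0"}}

```text
time: 11.72
tool_pos: [0.4853, 0.2957, 0.0905]
tcp_rot: [[-0.974, -0.227, -0.0], [-0.227, 0.974, 0.0], [0.0, 0.0, -1.0]]
force: [-2.0, -2.1, 4.0]
width: 0.0119
grasp_force: 30.2
```

```bash
python3 st.py
```

```text
t 11.7167 knob 0.4297 pos [0.4853 0.2957 0.0905] M [-0.2492  0.3222 -0.4316] F [-1.9783 -2.0684  4.0078] w 0.011941112335067122 30.200425386428833 tau7 0.6559642218053341 [-0.0385  0.8104 -0.9541  2.0397  0.9468  0.8154  0.2292]
```

{"method": "carry_out", "body": {"plan": "1 0 0 0 0.8;1 0 0 0 0.8;1 0 0 0 0.8;1 0 0 0 0.8;1 0 0 0 0.8;1 0 0 0 0.6;1 0 0 0 0.6;1 0 0 0 0.3;1 0 0 0 0"}}

```text
time: 12.47
tool_pos: [0.4853, 0.2961, 0.0905]
tcp_rot: [[-0.978, 0.211, 0.0], [0.211, 0.978, 0.001], [-0.0, 0.001, -1.0]]
force: [-1.6, 1.1, 1.3]
width: 0.0116
grasp_force: 30.0
```

```bash
python3 st.py
```

```text
t 12.4667 knob -0.0117 pos [0.4853 0.2961 0.0905] M [ 0.1882  0.3356 -0.038 ] F [-1.5707  1.0641  1.3417] w 0.011628816164676295 29.99931424856186 tau7 -0.44719294644892216 [-0.0921  0.7681 -0.8548  2.0428  0.8804  0.7469 -0.1504]
```

{"method": "carry_out", "body": {"plan": "1 0 0 0 0.4;1 0 0 0 0.4;1 0 0 0 0"}}

```text
time: 12.72
tool_pos: [0.4854, 0.2961, 0.0905]
tcp_rot: [[-0.962, 0.273, 0.0], [0.273, 0.962, 0.001], [0.0, 0.001, -1.0]]
force: [-1.6, 1.7, 1.6]
width: 0.0121
grasp_force: 30.0
```

```bash
python3 st.py
```

```text
t 12.7167 knob -0.0755 pos [0.4854 0.2961 0.0905] M [ 0.2402  0.2996 -0.0695] F [-1.6404  1.7347  1.6043] w 0.01209334823950003 29.999297261238098 tau7 -0.46535443514585495 [-0.1003  0.7624 -0.8401  2.0432  0.8697  0.7373 -0.2041]
```

{"method": "carry_out", "body": {"plan": "1 0 0 0 0.4;1 0 0 0 0.4;1 0 0 0 0"}}

```text
time: 12.97
tool_pos: [0.4854, 0.2962, 0.0905]
tcp_rot: [[-0.943, 0.333, 0.0], [0.333, 0.943, 0.001], [0.0, 0.001, -1.0]]
force: [-1.5, 2.4, 1.7]
width: 0.0115
grasp_force: 30.0
```

```bash
python3 st.py
```

```text
t 12.9667 knob -0.139 pos [0.4854 0.2962 0.0905] M [ 0.4539  0.3161 -0.0208] F [-1.4882  2.3909  1.7041] w 0.011529684312061285 29.999273121356964 tau7 -0.4728936217725277 [-0.1088  0.7567 -0.825   2.0436  0.8589  0.7278 -0.2574]
```

{"method": "carry_out", "body": {"plan": "1 0 0 0 0.35;1 0 0 0 0.35;1 0 0 0 0"}}

```text
time: 13.22
tool_pos: [0.4854, 0.2961, 0.0905]
tcp_rot: [[-0.922, 0.387, 0.0], [0.387, 0.922, 0.001], [0.0, 0.001, -1.0]]
force: [-2.8, 4.1, 1.5]
width: 0.0118
grasp_force: 30.0
```

```bash
python3 st.py
```

```text
t 13.2167 knob -0.1972 pos [0.4854 0.2961 0.0905] M [ 0.7579  0.3464 -0.0657] F [-2.8035  4.1482  1.4835] w 0.011798286271075322 29.99922662973404 tau7 -0.3773269336670637 [-0.1167  0.7515 -0.811   2.0441  0.8488  0.7191 -0.3059]
```

{"method": "carry_out", "body": {"plan": "1 0 0 0 0.35;1 0 0 0 0.35;1 0 0 0 0"}}

```text
time: 13.47
tool_pos: [0.4854, 0.2962, 0.0905]
tcp_rot: [[-0.898, 0.439, 0.0], [0.439, 0.898, 0.001], [0.0, 0.001, -1.0]]
force: [-1.6, 6.3, 0.9]
width: 0.0122
grasp_force: 30.0
```

```bash
python3 st.py
```

```text
t 13.4667 knob -0.2539 pos [0.4854 0.2962 0.0905] M [1.1497 0.3071 0.1527] F [-1.6287  6.2793  0.8621] w 0.012157786257115027 30.017884969711304 tau7 -0.5867621675133705 [-0.1247  0.7465 -0.7972  2.0445  0.8388  0.7106 -0.3532]
```

{"method": "carry_out", "body": {"plan": "1 0 0.03 0 0.3;1 0 0 0 0"}}

```text
time: 13.63
tool_pos: [0.4855, 0.2963, 0.0905]
tcp_rot: [[-0.888, 0.46, -0.0], [0.46, 0.888, -0.0], [0.0, -0.0, -1.0]]
force: [-3.9, 3.5, 4.0]
width: 0.0116
grasp_force: 30.1
```

```bash
python3 st.py
```

```text
t 13.6333 knob -0.2773 pos [0.4855 0.2963 0.0905] M [0.7277 0.6088 0.2364] F [-3.8816  3.5019  3.969 ] w 0.011634897917269545 30.064652860164642 tau7 -0.5370771512389183 [-0.1288  0.7448 -0.7915  2.0438  0.8339  0.709  -0.3724]
```

{"method": "carry_out", "body": {"plan": "1 0 0 0 0.35;1 0 0 0 0"}}

```text
time: 13.8
tool_pos: [0.4855, 0.2964, 0.0905]
tcp_rot: [[-0.875, 0.485, -0.0], [0.485, 0.875, 0.0], [0.0, 0.0, -1.0]]
force: [-2.2, 4.3, 4.5]
width: 0.0119
grasp_force: 30.2
```

```bash
python3 st.py
```

```text
t 13.8 knob -0.3056 pos [0.4855 0.2964 0.0905] M [0.9262 0.7107 0.3661] F [-2.2488  4.2662  4.478 ] w 0.011917217811452063 30.203432142734528 tau7 -0.6923397816717625 [-0.1327  0.7424 -0.7846  2.0441  0.8289  0.7045 -0.3958]
```

{"method": "carry_out", "body": {"plan": "1 0 0 0 -1;1 0 0 0 -1;1 0 0 0 -1;1 0 0 0 -1;1 0 0 0 -1;1 0 0 0 -1;1 0 0 0 -0.8;1 0 0 0 -0.6;1 0 0 0 0"}}

```text
time: 14.55
tool_pos: [0.4854, 0.2958, 0.0904]
tcp_rot: [[-0.996, -0.089, -0.001], [-0.089, 0.996, -0.0], [0.001, -0.0, -1.0]]
force: [-4.1, 1.4, 6.6]
width: 0.0118
grasp_force: 30.0
```

```bash
python3 st.py
```

```text
t 14.55 knob 0.2897 pos [0.4854 0.2958 0.0904] M [ 0.417   0.8598 -0.1738] F [-4.1301  1.3697  6.648 ] w 0.011848421792402666 30.00523030757904 tau7 0.9146416001021862 [-0.0537  0.798  -0.9256  2.0396  0.927   0.7964  0.1075]
```

{"method": "carry_out", "body": {"plan": "1 0.03 0 -0.02 -0.4;1 0 0 0 -0.4;1 0 0 0 0"}}

```text
time: 14.8
tool_pos: [0.4853, 0.2956, 0.0905]
tcp_rot: [[-0.989, -0.15, -0.0], [-0.15, 0.989, -0.0], [0.0, -0.0, -1.0]]
force: [-0.7, 3.7, 0.5]
width: 0.0121
grasp_force: 30.3
```

```bash
python3 st.py
```

```text
t 14.8 knob 0.3512 pos [0.4853 0.2956 0.0905] M [ 0.8651  0.0605 -0.4428] F [-0.6821  3.74    0.5044] w 0.012061527431026974 30.334291756153107 tau7 0.9531049802899361 [-0.0466  0.8035 -0.9388  2.0399  0.9362  0.8052  0.1604]
```

{"method": "carry_out", "body": {"plan": "1 0 0 0 0.8;1 0 0 0 0.8;1 0 0 0 0.8;1 0 0 0 0.8;1 0 0 0 0.8;1 0 0 0 0.8;1 0 0 0 0.8;1 0 0 0 0.5;1 0 0 0 0"}}

```text
time: 15.55
tool_pos: [0.4853, 0.2961, 0.0906]
tcp_rot: [[-0.943, 0.333, 0.0], [0.333, 0.943, 0.0], [-0.0, 0.0, -1.0]]
force: [-0.3, 5.2, -5.5]
width: 0.0118
grasp_force: 30.0
```

```bash
python3 st.py
```

```text
t 15.55 knob -0.1392 pos [0.4853 0.2961 0.0906] M [ 1.1933 -0.1642 -0.0542] F [-0.3329  5.1849 -5.4699] w 0.01177335162429815 29.9971604347229 tau7 -0.7279388420283794 [-0.1085  0.7571 -0.8263  2.0434  0.8599  0.7297 -0.2588]
```

{"method": "carry_out", "body": {"plan": "1 0 0.03 0.02 0.35;1 0 0 0 0.35;1 0 0 0 0"}}

```text
time: 15.8
tool_pos: [0.4854, 0.2962, 0.0905]
tcp_rot: [[-0.923, 0.385, 0.0], [0.385, 0.923, -0.001], [-0.001, -0.001, -1.0]]
force: [-0.4, 0.8, 3.8]
width: 0.0116
grasp_force: 30.0
```

```bash
python3 st.py
```

```text
t 15.8 knob -0.1941 pos [0.4854 0.2962 0.0905] M [ 0.3033  0.2186 -0.0027] F [-0.4405  0.7849  3.8144] w 0.011628008582256785 29.998403191566467 tau7 -0.40220783092081547 [-0.1169  0.7526 -0.813   2.0432  0.8506  0.7231 -0.3054]
```

{"method": "carry_out", "body": {"plan": "1 0 0 -0.01 0.35;1 0 0 0 0.35;1 0 0 0 0"}}

```text
time: 16.05
tool_pos: [0.4854, 0.2963, 0.0905]
tcp_rot: [[-0.9, 0.436, 0.0], [0.436, 0.9, -0.001], [-0.0, -0.001, -1.0]]
force: [-1.3, 1.4, 0.9]
width: 0.0119
grasp_force: 30.0
```

```bash
python3 st.py
```

```text
t 16.05 knob -0.2508 pos [0.4854 0.2963 0.0905] M [ 0.196   0.0166 -0.0546] F [-1.3245  1.4203  0.8971] w 0.011898290857531173 29.997531473636627 tau7 -0.37775980308651924 [-0.1245  0.7477 -0.7996  2.0435  0.8402  0.7146 -0.3521]
```

{"method": "carry_out", "body": {"plan": "1 0 0 0 0.35;1 0 0 0 0.35;1 0 0 0 0"}}

```text
time: 16.3
tool_pos: [0.4854, 0.2964, 0.0905]
tcp_rot: [[-0.874, 0.486, 0.0], [0.486, 0.874, -0.001], [-0.0, -0.001, -1.0]]
force: [0.3, -0.1, -0.3]
width: 0.0121
grasp_force: 30.0
```

```bash
python3 st.py
```

```text
t 16.3 knob -0.307 pos [0.4854 0.2964 0.0905] M [ 0.0775 -0.1695  0.0152] F [ 0.3203 -0.0711 -0.3411] w 0.012146020625057898 29.99756544828415 tau7 -0.37988321855664253 [-0.1325  0.7428 -0.7858  2.0439  0.83    0.7063 -0.3988]
```

{"method": "carry_out", "body": {"plan": "1 0 0 0 0.35;1 0 0 0 0.35;1 0 0 0 0"}}

```text
time: 16.55
tool_pos: [0.4854, 0.2964, 0.0905]
tcp_rot: [[-0.845, 0.534, 0.0], [0.534, 0.845, -0.001], [-0.0, -0.0, -1.0]]
force: [1.3, -0.5, -0.0]
width: 0.0119
grasp_force: 30.0
```

```bash
python3 st.py
```

```text
t 16.55 knob -0.363 pos [0.4854 0.2964 0.0905] M [-0.0536 -0.3608 -0.032 ] F [ 1.3045 -0.5393 -0.0022] w 0.011883816410360716 29.9975448846817 tau7 -0.3743922896683216 [-0.1406  0.738  -0.7721  2.0444  0.8197  0.6981 -0.445 ]
```

{"method": "carry_out", "body": {"plan": "1 0 0 0 0.35;1 0 0 0 0.3;1 0 0 0 0"}}

```text
time: 16.8
tool_pos: [0.4854, 0.2965, 0.0905]
tcp_rot: [[-0.817, 0.577, 0.0], [0.577, 0.817, -0.0], [-0.0, -0.0, -1.0]]
force: [1.7, -1.3, -0.9]
width: 0.0116
grasp_force: 30.0
```

```bash
python3 st.py
```

```text
t 16.8 knob -0.4145 pos [0.4854 0.2965 0.0905] M [-0.2368 -0.4647  0.0046] F [ 1.7438 -1.2832 -0.9035] w 0.011621991560343563 29.99745100736618 tau7 -0.34574467688798904 [-0.1482  0.7337 -0.7593  2.0449  0.81    0.6905 -0.4874]
```

{"method": "carry_out", "body": {"plan": "1 0 0 0 0.35;1 0 0 0 0.3;1 0 0 0 0"}}

```text
time: 17.05
tool_pos: [0.4854, 0.2965, 0.0905]
tcp_rot: [[-0.786, 0.619, 0.0], [0.619, 0.786, -0.0], [-0.0, -0.0, -1.0]]
force: [2.6, -0.6, -1.4]
width: 0.012
grasp_force: 30.0
```

```bash
python3 st.py
```

```text
t 17.05 knob -0.4666 pos [0.4854 0.2965 0.0905] M [-0.3238 -0.6984 -0.0081] F [ 2.6464 -0.5726 -1.3933] w 0.012049469120950314 29.997529685497284 tau7 -0.34434677101671696 [-0.1559  0.7294 -0.7463  2.0453  0.8     0.683  -0.53  ]
```

{"method": "carry_out", "body": {"plan": "1 0 0 0 0.35;1 0 0 0 0.3;1 0 0 0 0"}}

```text
time: 17.3
tool_pos: [0.4854, 0.2966, 0.0905]
tcp_rot: [[-0.752, 0.659, 0.0], [0.659, 0.752, -0.0], [-0.0, -0.0, -1.0]]
force: [3.7, -1.9, -3.3]
width: 0.0116
grasp_force: 30.0
```

```bash
python3 st.py
```

```text
t 17.3 knob -0.5184 pos [0.4854 0.2966 0.0905] M [-0.37   -0.8236  0.0436] F [ 3.7404 -1.9136 -3.3353] w 0.01158591707349743 29.998362064361572 tau7 -0.37507164292037487 [-0.1637  0.7252 -0.7332  2.0457  0.79    0.6757 -0.5723]
```

{"method": "carry_out", "body": {"plan": "1 0 0 0 0.3;1 0 0 0 0.2;1 0 0 0 0"}}

```text
time: 17.55
tool_pos: [0.4854, 0.2966, 0.0905]
tcp_rot: [[-0.726, 0.688, 0.0], [0.688, 0.726, -0.0], [-0.0, -0.0, -1.0]]
force: [3.6, -1.2, -2.7]
width: 0.0119
grasp_force: 30.0
```

```bash
python3 st.py
```

```text
t 17.55 knob -0.5574 pos [0.4854 0.2966 0.0905] M [-0.4328 -1.0531  0.1759] F [ 3.591  -1.1726 -2.7377] w 0.011892536977136105 30.023751854896545 tau7 -0.42759496718645096 [-0.1697  0.722  -0.7234  2.0461  0.7822  0.6701 -0.604 ]
```

{"method": "carry_out", "body": {"plan": "1 0 0 0 0.25;1 0 0 0 0.2;1 0 0 0 0"}}

```text
time: 17.8
tool_pos: [0.4854, 0.2967, 0.0905]
tcp_rot: [[-0.701, 0.713, 0.0], [0.713, 0.701, -0.0], [-0.0, 0.0, -1.0]]
force: [5.4, -1.2, -3.7]
width: 0.0117
grasp_force: 30.1
```

```bash
python3 st.py
```

```text
t 17.8 knob -0.5936 pos [0.4854 0.2967 0.0905] M [-0.4397 -1.1982  0.3278] F [ 5.3977 -1.1652 -3.729 ] w 0.011678758063008495 30.14125496149063 tau7 -0.5921397171914577 [-0.1752  0.7192 -0.7143  2.0464  0.775   0.6649 -0.6333]
```

{"method": "carry_out", "body": {"plan": "1 0 0 0 0.15;1 0 0 0 0;1 0 0 0 -1;1 0 0 0 -1;1 0 0 0 -1;1 0 0 0 -1;1 0 0 0 -1;1 0 0 0 -1;1 0 0 0 -1;1 0 0 0 -1"}}

```text
time: 18.63
tool_pos: [0.4852, 0.2962, 0.0905]
tcp_rot: [[-0.987, 0.162, -0.0], [0.162, 0.987, -0.001], [0.0, -0.001, -1.0]]
force: [4.1, -3.2, -1.2]
width: 0.0119
grasp_force: 30.0
```

{"method": "carry_out", "body": {"plan": "1 0 0 0 -1;1 0 0 0 -0.8;1 0 0 0 -0.5;1 0 0 0 0"}}

```text
time: 18.97
tool_pos: [0.4852, 0.296, 0.0905]
tcp_rot: [[-1.0, -0.019, -0.0], [-0.019, 1.0, -0.001], [0.0, -0.001, -1.0]]
force: [3.0, -3.8, 0.4]
width: 0.012
grasp_force: 30.0
```

```bash
python3 st.py
```

```text
t 18.9667 knob 0.2202 pos [0.4852 0.296  0.0905] M [-0.9132 -0.9308  0.0611] F [ 3.0351 -3.7991  0.3969] w 0.011979513970052683 30.001758635044098 tau7 0.6867320649325848 [-0.0619  0.792  -0.9121  2.04    0.9184  0.7879  0.0451]
```

{"method": "carry_out", "body": {"plan": "1 -0.02 -0.02 0 -0.4;1 0 0 0 -0.3;1 0 0 0 0"}}

```text
time: 19.22
tool_pos: [0.4852, 0.296, 0.0905]
tcp_rot: [[-0.997, -0.075, -0.001], [-0.075, 0.997, -0.001], [0.001, -0.001, -1.0]]
force: [0.9, -3.1, 0.5]
width: 0.0121
grasp_force: 30.0
```

```bash
python3 st.py
```

```text
t 19.2167 knob 0.2758 pos [0.4852 0.296  0.0905] M [-0.7729 -0.396   0.027 ] F [ 0.9203 -3.0772  0.4593] w 0.0120961665734945 29.9983549118042 tau7 0.3794516623020172 [-0.0547  0.7975 -0.9247  2.0396  0.9262  0.7962  0.0939]
```

{"method": "carry_out", "body": {"plan": "1 0 0 0 -0.4;1 0 0 0 -0.3;1 0 0 0 0"}}

```text
time: 19.47
tool_pos: [0.4853, 0.2959, 0.0905]
tcp_rot: [[-0.991, -0.131, -0.001], [-0.131, 0.991, -0.001], [0.001, -0.001, -1.0]]
force: [-0.4, -3.3, 0.7]
width: 0.0119
grasp_force: 30.0
```

```bash
python3 st.py
```

```text
t 19.4667 knob 0.3324 pos [0.4853 0.2959 0.0905] M [-0.9552 -0.2296  0.0499] F [-0.3544 -3.3095  0.6554] w 0.01193313094213532 29.998725056648254 tau7 0.37332404404878616 [-0.0483  0.803  -0.9371  2.0392  0.9345  0.8051  0.1427]
```

{"method": "carry_out", "body": {"plan": "1 0 0 0 -0.4;1 0 0 0 -0.3;1 0 0 0 0"}}

```text
time: 19.72
tool_pos: [0.4853, 0.2959, 0.0905]
tcp_rot: [[-0.982, -0.187, -0.001], [-0.187, 0.982, -0.001], [0.001, -0.001, -1.0]]
force: [-0.1, -4.1, 0.7]
width: 0.0117
grasp_force: 30.0
```

```bash
python3 st.py
```

```text
t 19.7167 knob 0.3885 pos [0.4853 0.2959 0.0905] M [-1.0514 -0.0766 -0.0124] F [-0.0714 -4.0707  0.6977] w 0.01172587368422154 29.99919891357422 tau7 0.3727636020630598 [-0.0417  0.8085 -0.9495  2.0388  0.9426  0.8139  0.1914]
```

{"method": "carry_out", "body": {"plan": "1 0 -0.03 0 -0.4;1 0 0 0 -0.3;1 0 0 0 0"}}

```text
time: 19.97
tool_pos: [0.4854, 0.2958, 0.0905]
tcp_rot: [[-0.97, -0.242, -0.001], [-0.242, 0.97, 0.0], [0.001, 0.001, -1.0]]
force: [-2.1, -2.6, -0.6]
width: 0.0117
grasp_force: 30.0
```

```bash
python3 st.py
```

```text
t 19.9667 knob 0.4448 pos [0.4854 0.2958 0.0905] M [-0.5691  0.1647 -0.0085] F [-2.1215 -2.5702 -0.596 ] w 0.011729857292192405 29.998825192451477 tau7 0.38091461174190044 [-0.0344  0.8142 -0.9621  2.0388  0.9506  0.8216  0.241 ]
```

{"method": "carry_out", "body": {"plan": "1 0 0 0 -0.4;1 0 0 0 -0.3;1 0 0 0 0"}}

```text
time: 20.22
tool_pos: [0.4854, 0.2958, 0.0905]
tcp_rot: [[-0.955, -0.296, -0.001], [-0.296, 0.955, 0.0], [0.001, 0.0, -1.0]]
force: [-2.7, -2.4, -1.5]
width: 0.012
grasp_force: 30.0
```

```bash
python3 st.py
```

```text
t 20.2167 knob 0.5009 pos [0.4854 0.2958 0.0905] M [-0.5534  0.4195  0.0063] F [-2.6694 -2.4016 -1.4525] w 0.011995430288130793 29.998582899570465 tau7 0.3770066611468792 [-0.0283  0.8198 -0.974   2.0384  0.9583  0.8305  0.2899]
```

{"method": "carry_out", "body": {"plan": "1 0.02 -0.01 0 -0.4;1 0 0 0 -0.4;1 0 0 0 0"}}

```text
time: 20.47
tool_pos: [0.4854, 0.2956, 0.0905]
tcp_rot: [[-0.935, -0.356, -0.0], [-0.356, 0.935, 0.001], [-0.0, 0.001, -1.0]]
force: [-1.5, -0.5, -2.9]
width: 0.0118
grasp_force: 30.0
```

```bash
python3 st.py
```

```text
t 20.4667 knob 0.5646 pos [0.4854 0.2956 0.0905] M [-0.1656  0.1016  0.0324] F [-1.5495 -0.4886 -2.9225] w 0.011783720182433075 30.000138580799103 tau7 0.48132698982954025 [-0.0212  0.8259 -0.9875  2.0388  0.9675  0.8394  0.3452]
```

{"method": "carry_out", "body": {"plan": "1 0 0 0.01 -0.4;1 0 0 0 -0.4;1 0 0 0 0"}}

```text
time: 20.72
tool_pos: [0.4854, 0.2956, 0.0905]
tcp_rot: [[-0.91, -0.414, -0.0], [-0.414, 0.91, 0.001], [-0.0, 0.001, -1.0]]
force: [-1.7, -1.6, -0.6]
width: 0.0116
grasp_force: 30.0
```

```bash
python3 st.py
```

```text
t 20.7167 knob 0.6279 pos [0.4854 0.2956 0.0905] M [-0.2487  0.2351  0.0241] F [-1.6544 -1.5984 -0.5972] w 0.011557599894511465 29.999940097332 tau7 0.4898282513022423 [-0.0148  0.8323 -1.0006  2.0385  0.9762  0.8494  0.4004]
```

{"method": "carry_out", "body": {"plan": "1 0 0 0 -0.4;1 0 0 0 -0.4;1 0 0 0 0"}}

```text
time: 20.97
tool_pos: [0.4854, 0.2956, 0.0905]
tcp_rot: [[-0.882, -0.471, -0.0], [-0.471, 0.882, 0.001], [-0.0, 0.001, -1.0]]
force: [-2.4, -0.6, -0.1]
width: 0.0118
grasp_force: 30.0
```

```bash
python3 st.py
```

```text
t 20.9667 knob 0.6914 pos [0.4854 0.2956 0.0905] M [-0.1657  0.2095  0.0221] F [-2.3937 -0.5609 -0.1045] w 0.011799466589829583 29.99974250793457 tau7 0.4963694326579571 [-0.0084  0.8387 -1.0136  2.0382  0.9843  0.8595  0.4565]
```

{"method": "carry_out", "body": {"plan": "1 0 0 0 -0.4;1 0 0 0 -0.4;1 0 0 0 0"}}

```text
time: 21.22
tool_pos: [0.4854, 0.2955, 0.0905]
tcp_rot: [[-0.85, -0.526, 0.0], [-0.526, 0.85, 0.001], [-0.0, 0.001, -1.0]]
force: [-1.5, -0.5, 0.9]
width: 0.0117
grasp_force: 30.0
```

```bash
python3 st.py
```

```text
t 21.2167 knob 0.755 pos [0.4854 0.2955 0.0905] M [-0.1772  0.2287  0.025 ] F [-1.4825 -0.5162  0.9226] w 0.011735604478960868 29.999738037586212 tau7 0.5002938397228718 [-0.0021  0.8453 -1.0265  2.0378  0.9923  0.8696  0.5129]
```

{"method": "carry_out", "body": {"plan": "1 0 0 0 -0.4;1 0 0 0 -0.4;1 0 0 0 0"}}

```text
time: 21.47
tool_pos: [0.4855, 0.2955, 0.0905]
tcp_rot: [[-0.815, -0.579, 0.0], [-0.579, 0.815, 0.001], [-0.0, 0.0, -1.0]]
force: [-2.3, -0.9, 0.7]
width: 0.012
grasp_force: 30.0
```

```bash
python3 st.py
```

```text
t 21.4667 knob 0.8188 pos [0.4855 0.2955 0.0905] M [-0.1494  0.1943  0.044 ] F [-2.2817 -0.883   0.6944] w 0.01201294750999628 29.999788105487823 tau7 0.5032682418823242 [ 0.004   0.8519 -1.0393  2.0375  1.0001  0.8797  0.5695]
```

Past 0.75 rad with drag only, so it's broken free. I'll swing on to about 1.35.

{"method": "carry_out", "body": {"plan": "1 0 0 0 -0.5;1 0 0 0 -0.5;1 0 0 0 -0.5;1 0 0 0 -0.5;1 0 0 0 -0.5;1 0 0 0 0"}}

```text
time: 21.97
tool_pos: [0.4856, 0.2954, 0.0905]
tcp_rot: [[-0.684, -0.73, 0.0], [-0.73, 0.684, 0.0], [-0.0, 0.0, -1.0]]
force: [-1.1, -1.4, 2.4]
width: 0.0119
grasp_force: 30.0
```

```bash
python3 st.py
```

```text
t 21.9667 knob 1.0188 pos [0.4856 0.2954 0.0905] M [-0.2747  0.1343 -0.0031] F [-1.1405 -1.3889  2.3807] w 0.01187324408512223 30.002092123031616 tau7 0.6264461204409599 [ 0.0221  0.8727 -1.0784  2.0364  1.0233  0.9115  0.7484]
```

{"method": "carry_out", "body": {"plan": "1 0 0 0 -0.5;1 0 0 0 -0.5;1 0 0 0 -0.5;1 0 0 0 -0.5;1 0 0 0 -0.5;1 0 0 0 -0.5;1 0 0 0 -0.5;1 0 0 0 -0.5;1 0 0 0 -0.5;1 0 0 0 0"}}

```text
time: 22.8
tool_pos: [0.4858, 0.2952, 0.0905]
tcp_rot: [[-0.383, -0.924, 0.0], [-0.924, 0.383, 0.0], [-0.0, -0.0, -1.0]]
force: [-0.8, -2.1, 1.8]
width: 0.0119
grasp_force: 30.0
```

```bash
python3 st.py
```

```text
t 22.8 knob 1.3783 pos [0.4858 0.2952 0.0905] M [-0.3674 -0.0189  0.0726] F [-0.8411 -2.1264  1.8399] w 0.011944214844012991 30.002096593379974 tau7 0.6395534612238407 [ 0.0505  0.9103 -1.1441  2.0347  1.061   0.9681  1.0738]
```

{"method": "carry_out", "body": {"plan": "0.6 0 0 0 0;0.6 0 0 0 0;0.6 0 0 0 0;0.6 0 0 -0.2 0;0.6 0 0 -0.8 0;0.6 0 0 -1 0;0.2 0 0 -1 0;0.2 0 0 -1 0;0.2 0 0 0 0.6;0.2 0 0 0 0.6"}}

```text
time: 23.63
tool_pos: [0.486, 0.2959, 0.1924]
tcp_rot: [[-0.471, -0.882, 0.003], [-0.882, 0.471, 0.002], [-0.003, -0.002, -1.0]]
force: [-0.0, -0.7, -0.8]
width: 0.0589
grasp_force: 0.0
```

{"method": "carry_out", "body": {"plan": "0.2 0 0 0 1;0.2 0 0 0 1;0.2 0 0 0 1;0.2 0 0 0 1;0.2 0 0 0 1;0.2 0 0 0 1;0.2 0 0 0 1;0.2 0 0 0 1;0.2 0 0 0 1;0.2 0 0 0 1"}}

```text
time: 24.47
tool_pos: [0.4854, 0.2954, 0.1908]
tcp_rot: [[-0.961, -0.275, 0.0], [-0.275, 0.961, 0.001], [-0.0, 0.0, -1.0]]
force: [0.2, 0.6, 0.4]
width: 0.0743
grasp_force: 0.0
```

{"method": "carry_out", "body": {"plan": "0.2 0 0 0 1;0.2 0 0 0 1;0.2 0 0 0 1;0.2 0 0 0 1;0.2 0 0 0 1;0.2 0 0 0 1;0.2 0 0 0 0;0.2 0 0 0 0"}}

```text
time: 25.13
tool_pos: [0.4854, 0.2954, 0.1908]
tcp_rot: [[-0.981, 0.193, 0.001], [0.193, 0.981, 0.0], [-0.001, 0.0, -1.0]]
force: [0.2, 1.0, 0.7]
width: 0.0743
grasp_force: 0.0
```

```bash
python3 st.py; python3 - <<'E'
from h import *
cams()
a=cv2.resize(C["top"]["pixels"][150:250,190:275,::-1],(340,400),interpolation=cv2.INTER_CUBIC)
b=cv2.resize(C["side"]["pixels"][130:220,250:350,::-1],(444,400),interpolation=cv2.INTER_CUBIC)
cv2.imwrite("pics/c5.png",np.hstack([a,b]))
E
```

```text
t 25.1333 knob 0.0064 pos [0.4854 0.2954 0.1908] M [ 0.0167 -0.1748  0.0712] F [0.1614 0.9672 0.6663] w 0.07430114303599043 0.0 tau7 -0.39075057953596115 [-0.0492  0.617  -0.8953  1.9722  0.6384  0.8607  0.0827]
```

View pics/c5.png

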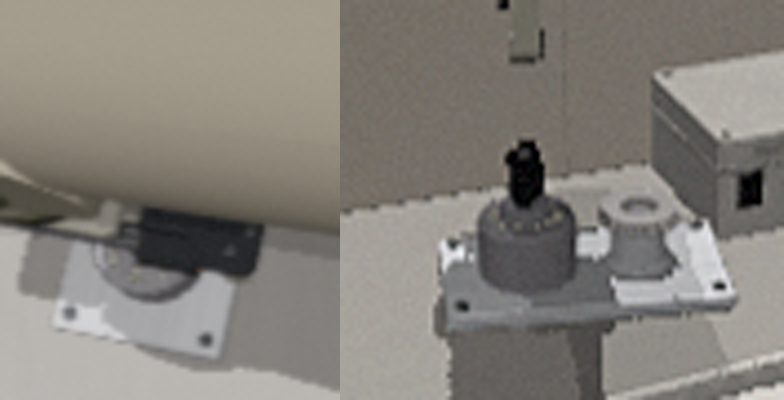

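The side crop shows the knob end-on (525,175), with the tongue off the ring, which sits on its seat at (640,210). Next I'll move over the ring and descend.

{"method": "carry_out", "body": {"plan": "0.2 -0.7 0 0 0;0.2 -0.7 0 0 0;0.2 -0.7 0 0 0;0.2 -0.7 0 0 0;0.2 0 0 1 0;0.2 0 0 1 0;0.2 0 0 1 0;0.2 0 0 0.7 0;0.2 0 0 0.7 0;0.2 0 0 0 0"}}

```text
time: 26.07
tool_pos: [0.5529, 0.2803, 0.0771]
tcp_rot: [[-0.981, 0.194, -0.004], [0.194, 0.981, -0.002], [0.004, -0.003, -1.0]]
force: [-0.2, -0.2, -0.1]
width: 0.0747
grasp_force: 0.0
```

```bash
python3 st.py; python3 - <<'E'
from h import *
cams()
b=cv2.resize(C["side"]["pixels"][130:220,260:360,::-1],(500,450),interpolation=cv2.INTER_CUBIC)
cv2.imwrite("pics/c6.png",b)
E
```

```text
t 26.0667 knob 0.0054 pos [0.5529 0.2803 0.0771] M [-0.0401 -0.0981 -0.0348] F [-0.2272 -0.2029 -0.1121] w 0.07465493529852275 0.0 tau7 -0.4175861645489931 [-0.079   0.8007 -0.7609  1.9298  0.807   0.7535  0.0577]
```

View pics/c6.png

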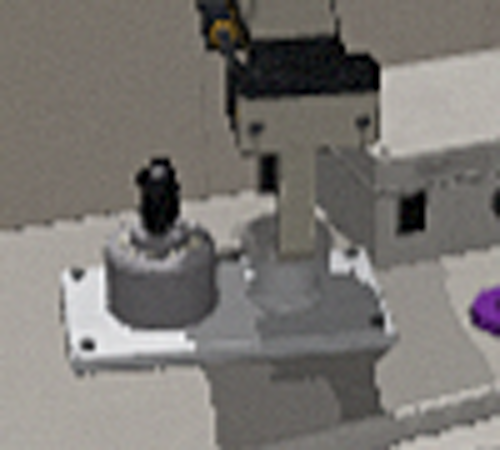

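The side crop shows the fingers straddling the ring, near finger at (297,250) beside the seat. I'll go down 12 mm and close.

{"method": "carry_out", "body": {"plan": "0.2 0 0 0.46 0;0.2 0 0 0 0;1 0 0 0 0;1 0 0 0 0;1 0 0 0 0;1 0 0 0 0;1 0 0 0 0;1 0 0 0 0", "newtons": 12}}

```text
time: 26.83
tool_pos: [0.5543, 0.2816, 0.0691]
tcp_rot: [[-0.981, 0.196, 0.0], [0.196, 0.981, 0.0], [-0.0, 0.0, -1.0]]
force: [0.1, -0.4, 2.5]
width: 0.0482
grasp_force: 11.6
```

```bash
python3 st.py
```

```text
t 26.8333 knob 0.0039 pos [0.5543 0.2816 0.0691] M [ 0.041  -0.119  -0.0389] F [ 0.0997 -0.4099  2.4984] w 0.04821990697919636 11.587603170573857 tau7 0.005375023756641895 [-0.0871  0.8095 -0.749   1.9332  0.8236  0.737   0.0425]
```

{"method": "carry_out", "body": {"plan": "0.2 0 0 0 0;0.2 0 0 0 0;0.2 0 0 0 0;0.2 0 0 0.18 0;0.2 0 0 0 0;1 0 0 0 0;1 0 0 0 0;1 0 0 0 0;1 0 0 0 0;1 0 0 0 0", "newtons": 12}}

```text
time: 27.67
tool_pos: [0.5541, 0.2815, 0.0644]
tcp_rot: [[-0.981, 0.195, -0.0], [0.195, 0.981, 0.0], [0.0, 0.0, -1.0]]
force: [-1.3, 0.4, 0.5]
width: 0.0506
grasp_force: 12.0
```

```bash
python3 st.py
```

```text
t 27.6667 knob 0.004 pos [0.5541 0.2815 0.0644] M [ 0.0311 -0.1541  0.0183] F [-1.2673  0.446   0.4751] w 0.05057438394552585 11.976014451684023 tau7 0.00010725533229560824 [-0.0906  0.8152 -0.7433  1.9353  0.8308  0.73    0.0366]
```

{"method": "carry_out", "body": {"plan": "1 0 0 -0.3 0;1 0 0 -0.5 0;1 0 0 -0.7 0;1 0 0 -0.8 0;1 0 0 -0.8 0;1 0 0 0 0"}}

```text
time: 28.17
tool_pos: [0.5553, 0.283, 0.1466]
tcp_rot: [[-0.981, 0.195, 0.005], [0.195, 0.981, 0.003], [-0.004, 0.004, -1.0]]
force: [0.1, 0.2, -0.7]
width: 0.0505
grasp_force: 12.0
```

```bash
python3 st.py; python3 - <<'E'
from h import *
cams()
b=cv2.resize(C["side"]["pixels"][130:220,260:360,::-1],(500,450),interpolation=cv2.INTER_CUBIC)
cv2.imwrite("pics/c7.png",b)
E
```

```text
t 28.1667 knob 0.004 pos [0.5553 0.283  0.1466] M [ 0.0686 -0.1436 -0.0743] F [ 0.0663  0.1995 -0.7445] w 0.05051518965210569 11.97420634169248 tau7 0.37462038919329643 [-0.0319  0.7213 -0.8367  1.8881  0.7101  0.8527  0.1365]
```

View pics/c7.png

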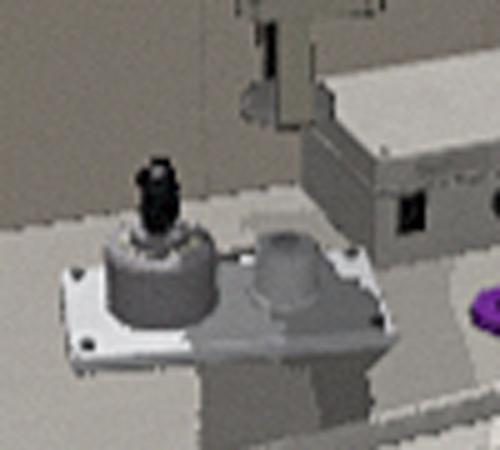

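The side crop shows the ring held level at (288,103) and the seat empty. Next is the move to the tray.

{"method": "carry_out", "body": {"plan": "1 0.18 -0.92 0 0;1 0.18 -0.92 0 0;1 0.18 -0.92 0 0;1 0.18 -0.92 0 0;1 0.18 -0.92 0 0;1 0.18 -0.92 0 0;1 0.18 -0.92 0 0;1 0.18 -0.92 0 0;1 0.18 -0.92 0 0;1 0.18 -0.92 0 0"}}

```text
time: 29.1
tool_pos: [0.464, 0.0635, 0.1413]
tcp_rot: [[-0.981, 0.195, -0.001], [0.195, 0.981, -0.0], [0.001, -0.0, -1.0]]
force: [0.6, -0.8, -0.1]
width: 0.0507
grasp_force: 12.0
```

{"method": "carry_out", "body": {"plan": "1 0.18 -0.92 0 0;1 0 0 0.7 0;1 0 0 0.7 0;1 0 0 0.7 0;1 0 0 0.7 0;1 0 0 0.7 0;1 0 0 0.5 0;1 0 0 0 0;1 0 0 0 0"}}

```text
time: 29.85
tool_pos: [0.4554, 0.0432, 0.0413]
tcp_rot: [[-0.981, 0.195, -0.002], [0.195, 0.981, -0.0], [0.002, -0.001, -1.0]]
force: [-1.5, -0.3, -0.7]
width: 0.0505
grasp_force: 12.0
```

```bash
python3 st.py; python3 - <<'E'
from h import *
cams()
b=cv2.resize(C["side"]["pixels"][180:290,230:390,::-1],(720,495),interpolation=cv2.INTER_CUBIC)
cv2.imwrite("pics/c8.png",b)
E
```

```text
t 29.85 knob 0.0049 pos [0.4554 0.0432 0.0413] M [ 0.0636 -0.1557  0.0231] F [-1.4857 -0.349  -0.7192] w 0.05050972926153926 11.974339937223704 tau7 -0.2942836470901966 [ 0.2088  0.7154 -0.6209  2.3208  1.107   0.4405  0.0221]
```

View pics/c8.png

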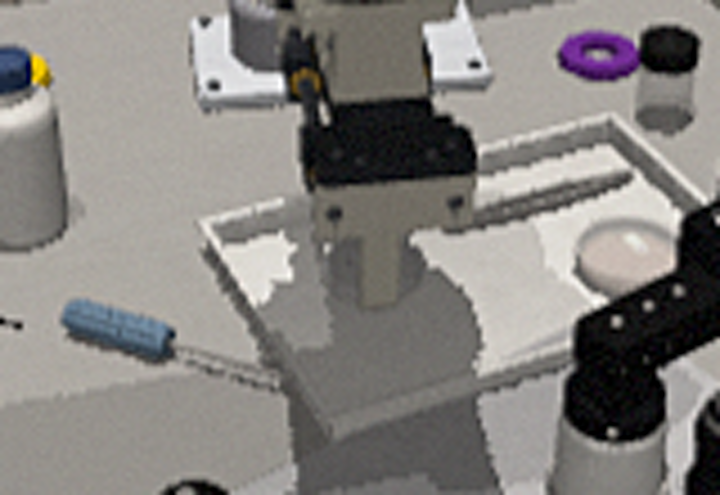

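The side crop shows the ring just above the empty half's floor (380,275), clear of the forceps and dish. I'll lower, check and release.

{"method": "carry_out", "body": {"plan": "1 0 0 0.4 0;1 0 0 0.22 0;1 0 0 0.1 0;1 0 0 0 0;1 0 0 0 0"}}

```text
time: 30.37
tool_pos: [0.4563, 0.043, 0.0244]
tcp_rot: [[-0.981, 0.196, 0.001], [0.196, 0.981, -0.0], [-0.001, 0.0, -1.0]]
force: [-0.7, 0.3, -0.5]
width: 0.0507
grasp_force: 12.0
```

```bash
python3 st.py
```

```text
t 30.3667 knob 0.0038 pos [0.4563 0.043  0.0244] M [ 0.0251 -0.1357  0.0005] F [-0.6543  0.3106 -0.4728] w 0.05067457928617846 11.974205565929879 tau7 -0.06520360009744763 [ 0.1761  0.7413 -0.5736  2.3286  1.1932  0.4053 -0.0578]
```

{"method": "carry_out", "body": {"plan": "1 0 0 0.06 0;1 0 0 0 0;0.2 0 0 0 0;0.2 0 0 0 0;0.2 0 0 0 0;0.2 0 0 0 0;0.2 0 0 -0.3 0;0.2 0 0 -0.7 0;0.2 0 0 -1 0;0.2 0 0 -1 0"}}

```text
time: 31.2
tool_pos: [0.4554, 0.0433, 0.0979]
tcp_rot: [[-0.981, 0.195, -0.002], [0.195, 0.981, 0.0], [0.002, -0.0, -1.0]]
force: [0.2, -0.3, -0.3]
width: 0.0741
grasp_force: 0.0
```

{"method": "carry_out", "body": {"plan": "0.2 0 0 -1 0;0.2 0 0 -1 0;0.2 0 0 -1 0;0.2 0 0 -1 0;0.2 0 0 0 0;0.2 0 0 0 0;0.2 0 0 0 0"}}

```text
time: 31.78
tool_pos: [0.4558, 0.0425, 0.1968]
tcp_rot: [[-0.981, 0.196, -0.0], [0.196, 0.981, -0.001], [0.0, -0.001, -1.0]]
force: [-0.1, 0.1, 0.3]
width: 0.0744
grasp_force: 0.0
```

```bash
python3 st.py; python3 - <<'E'
from h import *
cams()
b=cv2.resize(C["side"]["pixels"][160:290,230:390,::-1],(720,585),interpolation=cv2.INTER_CUBIC)
cv2.imwrite("pics/c9.png",b)
E
```

```text
t 31.7833 knob 0.0034 pos [0.4558 0.0425 0.1968] M [ 0.1061 -0.1208 -0.0172] F [-0.0796  0.106   0.287 ] w 0.07439523565084823 0.0 tau7 0.03817696706391871 [ 0.4799  0.4944 -0.959   2.1963  0.6116  0.7439  0.4788]
```

View pics/c9.png

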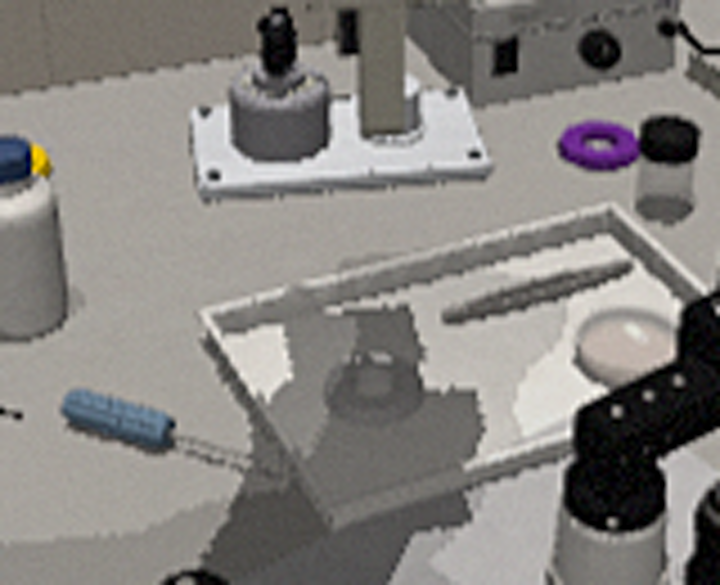

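The ring lies flat in the tray's empty half at (375,385), the clamp is open, and the dish and forceps haven't moved. I'll hand it in.

```bash
python3 -c "
from rig import robot
print(robot.close_job())"
```

```text
the job is handed in; nothing more can be done
None
```

The clamp was rocked free and its tongue swung open to about 1.38 rad, the ring lies flat in the tray's empty half with the other things undisturbed in the last view, and the job is handed in; no verdict came back and I did not measure the pillar mark, but the torque stayed at or below an estimated 0.55 N m.

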